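# Line up a centrifuge drive shaft and hold the rotor hub on its flat

## Robot

A 6-joint arm with a two-finger parallel gripper is mounted at the origin on the work surface. World frame = base frame: x ahead of the robot, y to its left, z up, the work surface at z = 0. Lengths are in m, angles in rad, forces in N, time in s.
With the tool pointing down it reaches from about 0.35 to 0.775 m from the base axis. Payload 5.5 kg.
Tool frame: the origin (TCP) lies where the fingers leave the gripper's body, on its centre line; the fingertips stand env.tip_reach ahead of it and the grasp point (between the pads) lies 54 mm ahead of it (env.tip_reach is the distance from the TCP to the fingertips, in m); z points along the fingers, y is the line along which they close (so a half turn about z gives the same grasp; the last joint's range is limited). The gripper opens to 85 mm and grips with 20 to 120 N. Pads are 22 mm wide; open, the fingers measure 114 mm over their backs; the gripper's body (76 mm by 85 mm) begins 54 mm behind the grasp point. The pads swing forward as they close: fully open they stand 13 mm farther back than shut.
Start: joints at [-1.48, 0.313, 0.046, 1.304, 0, 1.431], TCP at [0.132, -0.56, 0.304] pointing down, gripper open.
Joint ranges: [-2.76, 2.76], [-0.86, 1.69], [-1.03, 1.26], [-2.2, 2.34], [-1.47, 1.5], [-3.14, 3.14]. Speed limits (rad/s): [2.57, 2.57, 3.14, 3.14, 3.14, 3.14].

## Interface

Orientations are given as a unit quaternion [w, x, y, z].
In Python, from workcell import status, optics, hand_in, env gives the robot as it stands.
- The arm moves only by the shell command python3 -m handwheel 'ROWS' [FORCE]. ROWS is a JSON object whose one key "deltas" holds a list of rows, each a list of 5 numbers: the opening, from -1 (shut) to 1 (fully open), then the shift along the tool's x, y, z in units of 40 mm (1.0 is 40 mm), then the turn about the tool's z in units of 10 degrees (1.0 is 10 degrees). In form: {"deltas": [[jaw, x, y, z, roll], ...]}. A call has 1 to 20 rows; each row shifts and turns the commanded pose from where the row before left it, along the tool's axes as they then stand; what a row does not reach is not made up. A row lasts 1/8 s, in which the tool goes at most 62.5 mm and 10.7 degrees, less where a joint would pass 70% of its speed; a pose out of reach is approached as far as the arm can. A call is refused whole if a number of a shift passes 1 or a number of a turn 1, either way. A call with a gripper value outside its range is refused whole. The fingers move at their own pace and stop on an object; FORCE is the grip in N (left out, the last holds). Time passes only in rows, so rows that do not move let the fingers close. It gives the time, the measured TCP pose, the force, the opening and the grip force at its end, in the units of the state.
- status.get_state(): the state, without advancing time (a new reading comes with each control period).
- optics.read_camera(name): name is "scene" or "top" or "wrist"; returns a dict with "frame" (400x640x3 uint8, red, green, blue), "depth" (400x640 float32, m along the optical axis (not along the pixel's ray), 0 where there is no reading), "vfov" (degrees; the focal length in pixels is half the picture's height over the tangent of half this angle, whatever the lens; pixels are square), "cx", "cy" (the principal point, pixels), "origin" and "attitude" of the camera in the world. Camera axes: x right, y down, z forward; pixel columns grow to the right and rows downward; lengths in m; the calibration is good to about 2 mm. A picture is of the moment at which its call begins.
- hand_in(): hands the job in; it is judged then, once.
The state is a dict: "clock": time; "joint_pos": joint angles; "qvel": joint speeds; "tau": joint torques, N m; "tcp_pos": TCP position; "orientation": TCP orientation; "wrist_force": force on the tool from outside, world axes, zero at the start; "ft_torque": the same for the moment, N m; "finger_gap": finger opening in m; "grip_force": force on a finger pad.
Only numpy, scipy, OpenCV 4.12 (cv2) and the standard library are available. Lean on these libraries where they do the work, as an engineer would, in place of code of your own. Each camera call takes 0.05 s, during which the arm holds its last target. There are 200 camera calls.

## Task

Pinch the upright drive shaft with the fingers and turn it until its set-screw flat faces the hex key waiting in its post on the drive unit. Then slide the spool-shaped rotor hub, flange down, over the shaft, and hold it there clear of the unit with its set screw over the flat and level with the key, pointing at it; finish while still gripping it, because a colleague will tighten the screw. Leave the spare collar, jar and screwdriver beside them where they are.

Things in the scene. Friction and masses are not known exactly. Their poses are not given: they have to be found in the camera images.
- drive: Fixed white drive unit, a box 60 mm high with an upright steel shaft. Origin at bench level under the shaft axis; the box reaches from x -115 to +70 mm and y -70 to +70 mm. A dark boss (radius 16 mm) round the shaft is 70 mm high. On the -x side (front) an aluminium post (20 x 24 mm, at x = -100 mm, 134 mm high) carries a hex key pointing at the shaft. Heights are above the bench.
- key_tip (a point): Tip of the fixed 5 mm hex key, 76 mm in front (drive's -x) of the shaft axis, 122 mm above the bench; the key lies along the drive's x axis. Axes are the drive's.
- shaft: Steel D-shaft, diameter 16 mm, top 145 mm above the bench (2 mm chamfer), turning about its vertical axis with light friction (0.03 N m); it stays where left. Origin at bench level on the axis; its -x points out of the flat and turns with it. At the start the flat is turned 0.6 to 1.4 rad counter-clockwise from above away from the key; done when its x lies along the drive's x.
- shaft_flat (a point): Middle of the flat's face, 5 mm from the shaft axis along the shaft's -x, 122 mm above the bench, level with the key. The flat is 12.5 mm wide, 3 mm deep (13 mm across the flat and the far round side, 16 mm where round), from 100 mm above the bench to the top. Axes are the shaft's.
- hub: Loose aluminium rotor hub like a spool, 40 mm high, about 0.18 kg, standing on its flange (diameter 64, 6 mm thick). Origin at the centre of its underside, z up along the bore. Core diameter 26 mm; on top the collar, diameter 36 mm, 22 to 40 mm up (grip it here). Round through bore 18 mm: it slides freely on the shaft at any heading and drops to the boss if let go.
- hub_screw (a point): Outer end of the dark set screw (diameter 7 mm) that stands 6 mm out of the collar: 24 mm from the hub's axis along the hub's -x, 32 mm above its underside. It does not reach into the bore. Axes are the hub's.
- spare_collar: Bystander: a plain steel ring, 32 mm outside, 18 mm bore, 14 mm high, no flange; near the hub. Origin under its centre.
- jar: Bystander: small white jar with black cap, diameter 36 mm, 50 mm high, near the hub. Origin under its centre.
- screwdriver: Bystander: screwdriver 170 mm long with black handle, lying behind the drive unit along its own x. Origin under its middle.
Not all that is in view belongs to the job. What is shaped like the drive but red is not meant. Of the things that look like the hub, take the one that is farthest from the robot's base at the start.

How it is judged:
On the way, in this order (a step that is already met when the one before it is completed fails the run):
1. the fingers pinch the shaft and have turned its flat to face the hex key (within 0.17 rad) (contact force between the fingers and shaft above 1 N and angle between the x axis of shaft and the x axis of drive, either way round below 0.17 rad and x of shaft_flat in the frame of drive below -0.003 m), for 0.2 s.
2. the hub is threaded upright on the shaft, its underside at least 10 mm below the shaft's top (horizontal distance between hub and shaft below 0.004 m and z of hub in the frame of shaft between 0.06 and 0.135 m and angle between hub's own z axis and vertical below 0.15 rad), for 0.1 s.
At the end, for the whole second after the job is handed in: The fingers grip the hub (over 2 N), still and upright (0.1 rad), on the shaft (axes within 4 mm), its screw within 8 mm of the height of the middle of the flat and pointing out of the flat within 0.2 rad; the flat faces the hex key within 0.2 rad (angle between the x axis of shaft and the x axis of drive, either way round below 0.2 rad and x of shaft_flat in the frame of drive below -0.003 m and angle between the x axis of hub and the x axis of shaft, either way round below 0.2 rad and x of hub_screw in the frame of shaft below -0.015 m and horizontal distance between hub and shaft below 0.004 m and z of hub_screw in the frame of shaft_flat between -0.008 and 0.008 m and angle between hub's own z axis and vertical below 0.1 rad and contact force between the fingers and hub above 2 N and linear speed of hub below 0.03 m/s); the arm keeps its last pose, push and grip.
It fails at once if the spare collar, jar or screwdriver is pushed away (more than 30 mm) (distance of any of spare_collar, jar, screwdriver from where it was at the start of the episode above 0.03 m).
It fails at once if the hub is tipped over (angle between hub's own z axis and vertical above 0.8 rad).
It also fails if it takes over 56 s, if anything falls off the work surface, if the arm or the gripper's body presses on something with over 40 N, if the wrist force passes 120 N, or if a joint passes its speed limit or range.

## Working session

There is one attempt and no reset: what is moved stays moved. The work goes in short steps, Python scripts to look and compute and a shell command to move; the robot and the scene stay as the last step left them, time stands still between calls to the robot, and variables do not carry over. Pictures are saved under pics/ and viewed, at most 10 in all, crops included, and the job is handed in when it is done.

```bash
ls; mkdir -p pics; python3 - <<'E'
from workcell import status, optics, env
import cv2, numpy as np
s=status.get_state(); print({k:np.round(v,3) for k,v in s.items()}, env.tip_reach)
for n in ["scene","top","wrist"]:
    c=optics.read_camera(n); np.savez(f"pics/{n}0.npz",**c)
    cv2.imwrite(f"pics/{n}0.png",c["frame"][:,:,::-1]); print(n,c["vfov"],c["cx"],c["cy"],c["origin"],c["attitude"])
E
```

```text
pics
{'clock': np.float64(0.0), 'joint_pos': array([-1.48 ,  0.314,  0.045,  1.304,  0.   ,  1.431]), 'qvel': array([-0.   , -0.001, -0.001,  0.001, -0.002, -0.002]), 'tau': array([-0.0000e+00, -4.8063e+01,  2.9853e+01,  2.0000e-02, -0.0000e+00,
       -0.0000e+00]), 'tcp_pos': array([ 0.131, -0.559,  0.303]), 'orientation': array([-0.001,  0.993,  0.115,  0.   ]), 'wrist_force': array([0.396, 0.022, 0.154]), 'ft_torque': array([0.092, 0.025, 0.027]), 'grip_force': np.float64(0.0), 'finger_gap': np.float64(0.086)} 0.0726
scene 44.08450361130535 316.66735255778974 200.25146256331433 [1.08736658 0.21975081 1.18573117] [-0.14230306  0.49562827  0.82349613 -0.23655144]
top 54.594118985295246 322.1778849766123 190.47293388928787 [ 0.42664744 -0.08518807  1.02166323] [-0.03001693  0.70862345 -0.70397278  0.03706917]
wrist 64.17326611191281 321.8865461325464 196.33514167833303 [ 0.19912913 -0.54414684  0.37260458] [ 0.10653543  0.77694195 -0.61462878 -0.08510504]
```

View pics/top0.png

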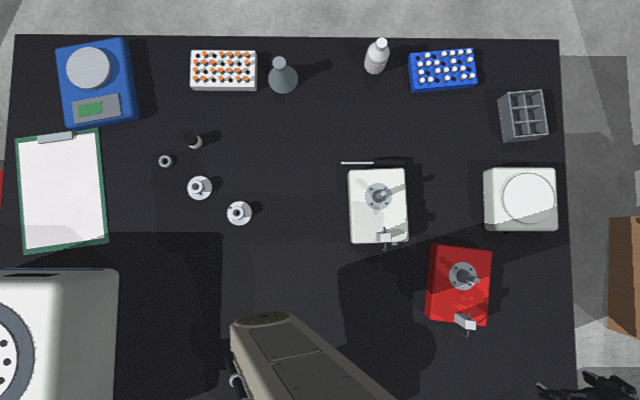

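View pics/scene0.png

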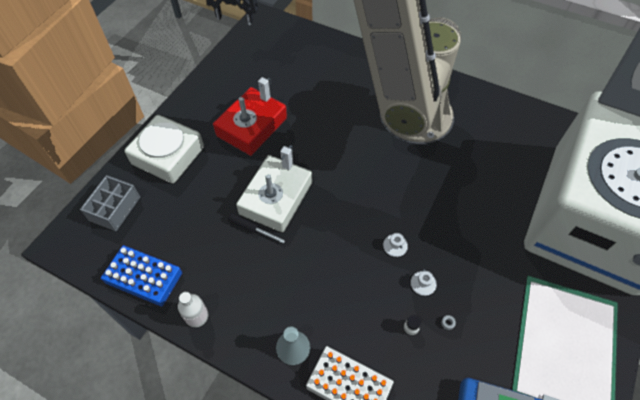

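The top view shows two hub-like spools at (200,187) and (239,213). The white drive is at (378,197) and the red decoy at (463,277). The ring is at (165,160), the jar at (195,142) and the screwdriver at (357,162). Next I'll locate them and crop in on the candidates.

```bash
cat > h.py <<'E'
import numpy as np, cv2
from scipy.spatial.transform import Rotation as R
from workcell import status, optics, env
def rot(q): return R.from_quat(np.roll(q,-1)).as_matrix()
def f(c): return 200/np.tan(np.radians(float(c["vfov"]))/2)
def cloud(c):
    v,u=np.mgrid[:400,:640]; d=c["depth"]
    P=np.stack([(u-c["cx"])/f(c)*d,(v-c["cy"])/f(c)*d,d],-1)@rot(c["attitude"]).T+c["origin"]
    P[d==0]=np.nan; return P
def proj(c,p):
    q=(np.asarray(p)-c["origin"])@rot(c["attitude"]); return q[...,:2]/q[...,2:]*f(c)+[c["cx"],c["cy"]]
def ray(c,u,v,z):
    d=rot(c["attitude"])@[(u-c["cx"])/f(c),(v-c["cy"])/f(c),1]; return c["origin"]+d*(z-c["origin"][2])/d[2]
def circle(xy):
    A=np.c_[2*xy,np.ones(len(xy))]; s=np.linalg.lstsq(A,(xy**2).sum(1),rcond=None)[0]
    return s[:2],np.sqrt(s[2]+s[:2]@s[:2])
E
python3 - <<'E'
from h import *
t=dict(np.load("pics/top0.npz")); s=dict(np.load("pics/scene0.npz"))
T=cloud(t); S=cloud(s)
for n,(u,v) in dict(hubA=(200,187),hubB=(239,213),ring=(165,160),jar=(195,142),shaft=(378,197),bench=(300,200),post=(385,237)).items():
    p=T[v-12:v+13,u-12:u+13].reshape(-1,3); q=p[p[:,2]>0.008]
    print(n,T[v,u].round(3),"med",np.nanmedian(q,0).round(3),"maxz",np.nanpercentile(p[:,2],[50,95,99]).round(3), "reach",np.hypot(*np.nanmedian(q,0)[:2]).round(3) if len(q) else "")
for n,P in (("top",T),("scene",S)):
    m=(abs(P[...,2]-.06)<.004)&(P[...,0]>.35)&(P[...,0]<.65)&(P[...,1]<0)&(P[...,1]>-.35)
    c={"top":t,"scene":s}[n]; m&=(c["frame"].min(-1)>150)
    xy=P[m][:,:2].astype(np.float32); r=cv2.minAreaRect(xy); print(n,"drive rect",r,cv2.boxPoints(r).round(3).tolist())
    for z0,z1 in((.1,.142),(.142,.15),(.12,.136)):
        k=(P[...,2]>z0)&(P[...,2]<z1)&(P[...,0]>.35)&(P[...,0]<.65)&(P[...,1]<.1)&(P[...,1]>-.35)
        print(z0,k.sum(),P[k].mean(0).round(4) if k.any() else "")
a=t["frame"][130:250,140:290]; b=t["frame"][140:260,320:470]
cv2.imwrite("pics/crop1.png",cv2.resize(np.vstack([cv2.resize(a,(600,480),interpolation=2)])[:,:,::-1],(600,480)))
E
```

```text
hubA [0.527 0.215 0.041] med [0.527 0.226 0.037] maxz [0.005 0.04  0.042] reach 0.573
hubB [ 0.463  0.123 -0.   ] med [0.464 0.121 0.038] maxz [0.005 0.04  0.041] reach 0.48
ring [0.602 0.323 0.001] med [0.597 0.318 0.013] maxz [0.    0.014 0.016] reach 0.677
jar [0.641 0.229 0.05 ] med [0.648 0.238 0.048] maxz [0.001 0.051 0.053] reach 0.69
shaft [ 0.5   -0.229  0.094] med [ 0.501 -0.23   0.061] maxz [0.061 0.142 0.145] reach 0.551
bench [ 0.498 -0.037  0.001] med [nan nan nan] maxz [-0.001  0.003  0.003] reach 
post [ 0.406 -0.238  0.131] med [ 0.412 -0.242  0.06 ] maxz [0.059 0.134 0.135] reach 0.478
top drive rect ((0.4828272759914398, -0.23459738492965698), (0.18228405714035034, 0.13796472549438477), 2.80621075630188) [[0.3880000114440918, -0.17000000178813934], [0.39500001072883606, -0.30799999833106995], [0.5770000219345093, -0.29899999499320984], [0.5699999928474426, -0.16099999845027924]]
0.1 165 [ 0.4176 -0.2367  0.1279]
0.142 32 [ 0.506  -0.2339  0.144 ]
0.12 133 [ 0.4109 -0.2379  0.1304]
scene drive rect ((0.482577383518219, -0.23183898627758026), (0.18424217402935028, 0.13943886756896973), 2.574132204055786) [[0.3869999945163727, -0.16599999368190765], [0.39399999380111694, -0.3059999942779541], [0.578000009059906, -0.296999990940094], [0.5709999799728394, -0.15800000727176666]]
0.1 204 [ 0.4373 -0.233   0.1224]
0.142 17 [ 0.5069 -0.2313  0.1442]
0.12 105 [ 0.4287 -0.2342  0.1289]
  return np.nanmean(a, axis, out=out, keepdims=keepdims)
```

View pics/crop1.png

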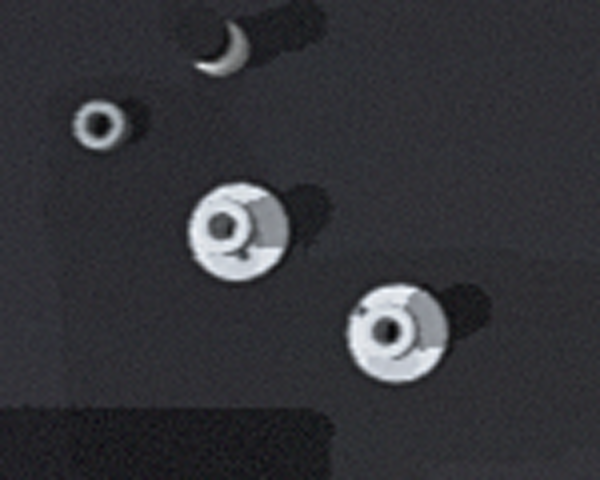

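The crop shows the two hubs at (238,230) and (395,332), the plain ring at (100,125) and the jar at (220,48). The left hub, at world (0.53, 0.23), reaches 0.57 m against 0.48 m, so I take that one. Its screw seems to point down in the crop. The white drive origin is about (0.505, -0.232), yaw about 0.047. Now a close look at the shaft.

```bash
cat >> h.py <<'E'
def tool(s=None):
    s=s or status.get_state(); return np.array(s["tcp_pos"]),rot(s["orientation"])
def togo(p,yaw=None):
    """shift (units of 40 mm) in present tool axes, and turn (units of 10 deg) to bring tool x to yaw"""
    t,M=tool(); d=M.T@(np.asarray(p)-t)/.04; y=np.arctan2(M[1,0],M[0,0])
    print("tcp",t.round(4),"yaw %.4f"%y,"shift/40mm",d.round(3), "j6 %.2f"%status.get_state()["joint_pos"][5])
    if yaw is not None: print("turn/10deg %.3f"%(-np.degrees((yaw-y+np.pi)%(2*np.pi)-np.pi)/10))
E
python3 - <<'E'
from h import *
w=dict(np.load("pics/wrist0.npz")); t,M=tool()
C=rot(w["attitude"]); print("cam in tool",(M.T@(w["origin"]-t)).round(4),"\n",(M.T@C).round(3))
ax=C[:,2]; tgt=np.array([.505,-.232,.145])
h=.345; off=w["origin"]-t
cam=tgt-ax/ax[2]*(tgt[2]-h); print(cam, "tcp",cam-off); togo(cam-off)
E
```

```text
cam in tool [ 0.0694  0.0004 -0.0694] 
 [[ 0.001 -0.963 -0.27 ]
 [ 1.     0.001  0.   ]
 [-0.    -0.27   0.963]]
[ 0.55967362 -0.21934384  0.345     ] tcp [ 0.49204609 -0.23468999  0.27560583]
tcp [ 0.1315 -0.5595  0.3032] yaw 0.2308 shift/40mm [10.632 -5.842  0.7  ] j6 1.43
```

```bash
python3 -m handwheel '{"deltas":[[1,0.89,-0.49,0,0],[1,0.89,-0.49,0,0],[1,0.89,-0.49,0,0],[1,0.89,-0.49,0,0],[1,0.89,-0.49,0,0],[1,0.89,-0.49,0,0],[1,0.89,-0.49,0,0],[1,0.89,-0.49,0,0],[1,0.89,-0.49,0.1,0],[1,0.89,-0.49,0.2,0],[1,0.89,-0.49,0.2,0],[1,0.89,-0.49,0.2,0],[1,0,0,0,0],[1,0,0,0,0]]}'
python3 - <<'E'
from h import *
c=optics.read_camera("wrist"); np.savez("pics/w1.npz",**c); print(proj(c,[[.505,-.232,.145]])); togo([.505,-.232,.2756],2.6)
u,v=proj(c,[.505,-.232,.145]).round().astype(int); a=c["frame"][max(v-75,0):v+75,max(u-100,0):u+100]
print(u,v); cv2.imwrite("pics/w1.png",np.hstack([cv2.resize(a,None,fx=4,fy=4,interpolation=2)])[:,:,::-1])
E
```

```text
clock: 1.9
tcp_pos: [0.4933, -0.2331, 0.2756]
orientation: [-0.0, 0.993, 0.115, -0.0]
wrist_force: [0.2, -0.0, -0.4]
finger_gap: 0.0853
grip_force: 0.0
[[323.50581871 198.48047034]]
tcp [ 0.4931 -0.2335  0.2759] yaw 0.2304 shift/40mm [0.297 0.032 0.007] j6 2.32
turn/10deg -13.577
324 198
```

View pics/w1.png

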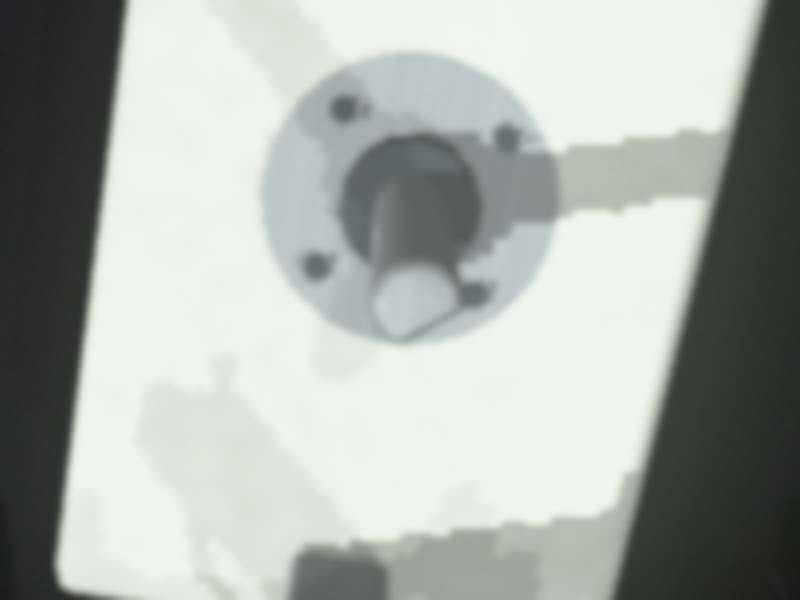

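The crop shows the shaft top at about (415,303), with the flat as the straight dark edge from (402,342) to (463,303). I'll fit this numerically.

```bash
python3 - <<'E'
from h import *
c=dict(np.load("pics/w1.npz"))
a=ray(c,224+402/4,123+342/4,.144); b=ray(c,224+464/4,123+302/4,.144)
d=(b-a)[:2]; print("edge",a.round(4),b.round(4),np.linalg.norm(d)); n=np.array([d[1],-d[0]])/np.linalg.norm(d)
ctr=ray(c,224+415/4,123+303/4,.145)[:2]
if n@((a+b)[:2]/2-ctr)<0:n=-n
ang=np.arctan2(n[1],n[0])%(2*np.pi); print("normal",ang,"a",ang-np.pi-.047)
# arc of the top face: by hand left edge/top edge points
arc=np.array([ray(c,224+u/4,123+v/4,.144)[:2] for u,v in[(370,305),(378,283),(395,266),(418,261),(440,268),(456,284)]])
print(circle(arc))
# boss circle, z=.07
bs=np.array([ray(c,224+u/4,123+v/4,.07)[:2] for u,v in[(341,205),(350,170),(375,143),(412,133),(450,142),(475,170),(483,205)]])
print("boss",circle(bs))
fl=np.array([ray(c,224+u/4,123+v/4,.062)[:2] for u,v in[(262,200),(558,200),(410,51),(410,344)]]); print("flange",circle(fl))
E
```

```text
edge [ 0.4982 -0.2343  0.144 ] [ 0.5072 -0.2426  0.144 ] 0.012272575280610043
normal 3.970344931310295 a 0.7817522777205018
(array([ 0.50481119, -0.23508994]), np.float64(0.007474998873887058))
boss (array([ 0.50667049, -0.23520355]), np.float64(0.015576083168729167))
flange (array([ 0.50520989, -0.23515543]), np.float64(0.033552956081841))
```

```bash
python3 -m handwheel '{"deltas":[[0.2,0,0,0,-1],[0.2,0,0,0,-1],[0.2,0,0,0,-1],[0.2,0,0,0,-1],[0.2,0,0,0,-1],[0.2,0,0,0,-1],[0.2,0,0,0,-1],[0.2,0,0,0,-1],[0.2,0,0,0,-1],[0.2,0,0,0,-1],[0.2,0,0,0,-1],[0.2,0,0,0,-1],[0.2,0,0,0,-0.43],[0.2,0,0,0,0],[0.2,0,0,0,0]]}'
python3 - <<'E'
from h import *
c=optics.read_camera("wrist"); np.savez("pics/w2.npz",**c); togo([.5052,-.2347,.182],2.40)
u,v=proj(c,[.505,-.235,.145]).round().astype(int); a=c["frame"][max(v-75,0):v+75,max(u-100,0):u+100]
print(u,v); cv2.imwrite("pics/w2.png",cv2.resize(a,None,fx=4,fy=4,interpolation=2)[:,:,::-1])
E
```

```text
clock: 3.82
tcp_pos: [0.4932, -0.2337, 0.2761]
orientation: [0.0, 0.363, 0.932, -0.0]
wrist_force: [-0.0, 0.0, 0.1]
finger_gap: 0.0517
grip_force: 0.0
tcp [ 0.4933 -0.2336  0.2761] yaw 2.3983 shift/40mm [-0.237  0.181  2.351] j6 0.15
turn/10deg -0.010
332 226
```

View pics/w2.png

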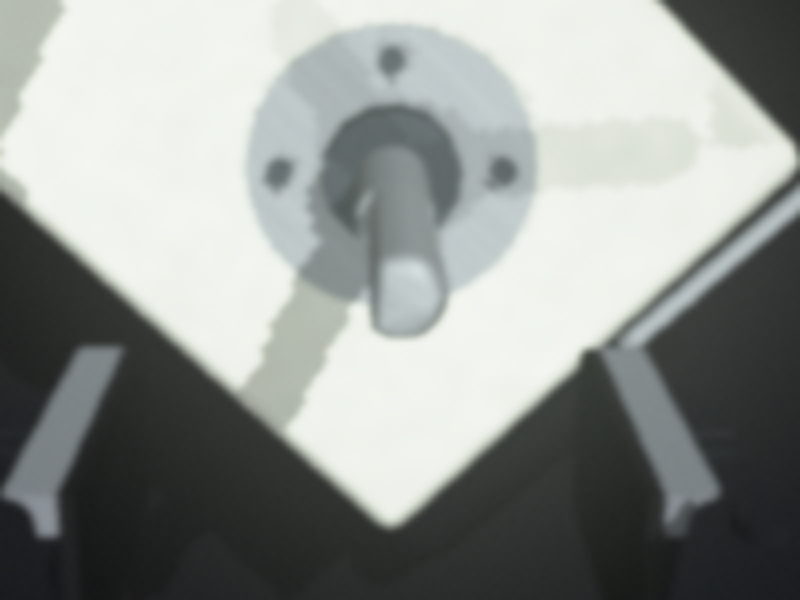

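The flat is now the straight vertical left side at x≈372, from y≈262 to 330. So it faces tool -y and is parallel to the pads, with the centre at (401,298), as predicted. Descend and pinch.

```bash
python3 -m handwheel '{"deltas":[[0.2,-0.24,0.18,0,0],[0.2,0,0,0.5,0],[0.2,0,0,0.6,0],[0.2,0,0,0.6,0],[0.2,0,0,0.65,0],[-1,0,0,0,0],[-1,0,0,0,0],[-1,0,0,0,0],[-1,0,0,0,0],[-1,0,0,0,0]]}' 30
```

```text
clock: 5.12
tcp_pos: [0.5062, -0.2346, 0.1829]
orientation: [0.001, 0.362, 0.932, -0.0]
wrist_force: [1.3, 0.2, 2.6]
finger_gap: 0.0122
grip_force: 30.7
```

```bash
python3 -m handwheel '{"deltas":[[-1,0,0,0,0.5],[-1,0,0,0,0.5],[-1,0,0,0,0.5],[-1,0,0,0,0.5],[-1,0,0,0,0.5],[-1,0,0,0,0.5],[-1,0,0,0,0.5],[-1,0,0,0,0.5],[-1,0,0,0,0.46],[-1,0,0,0,0],[-1,0,0,0,0],[-1,0,0,0,0]]}'
python3 - <<'E'
from h import *
c=optics.read_camera("wrist"); np.savez("pics/w3.npz",**c); togo([.5052,-.2347,.182],1.618)
cv2.imwrite("pics/w3.png",c["frame"][:,:,::-1])
E
```

```text
clock: 6.62
tcp_pos: [0.5055, -0.2359, 0.1829]
orientation: [0.001, 0.689, 0.725, -0.001]
wrist_force: [-2.7, -4.3, 1.7]
finger_gap: 0.0128
grip_force: 30.6
tcp [ 0.5055 -0.2359  0.1829] yaw 1.6209 shift/40mm [ 0.03  -0.007  0.021] j6 0.94
turn/10deg 0.016
```

View pics/w3.png

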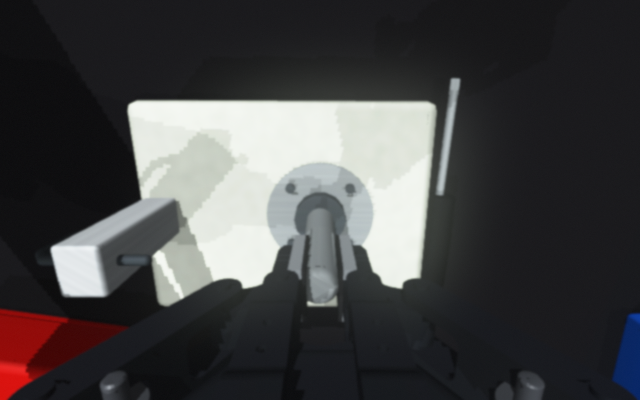

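Shaft pinched, with the left pad at (297,260) facing the key at (135,260) and the box edges square to the tool. Release, lift and head for the hub.

```bash
python3 -m handwheel '{"deltas":[[-0.4,0,0,0,0],[-0.3,0,0,0,0],[-0.2,0,0,0,0],[0,0,0,0,0],[0,0,0,-0.5,0],[0,0,0,-0.8,0],[0,0,0,-0.8,0],[0,0,0,-0.5,0],[0,0,0,0,0]]}'
python3 - <<'E'
from h import *
c=optics.read_camera("wrist"); np.savez("pics/w4.npz",**c)
u,v=proj(c,[.505,-.235,.145]).round().astype(int); a=c["frame"][max(v-75,0):v+75,max(u-100,0):u+100]
print(u,v); cv2.imwrite("pics/w4.png",cv2.resize(a,None,fx=4,fy=4,interpolation=2)[:,:,::-1])
t=dict(np.load("pics/top0.npz")); p=ray(t,140+243/4,130+253/4,.032); q=ray(t,140+222/4,130+228/4,.04); print(p,q,np.degrees(np.arctan2(*(p-q)[1::-1])))
m=t["origin"]; print("center collar",q)
togo([.455,.226,.28])
E
```

```text
clock: 7.8
tcp_pos: [0.5063, -0.2347, 0.2875]
orientation: [0.002, 0.689, 0.725, 0.0]
wrist_force: [0.0, -0.0, -0.4]
finger_gap: 0.0428
grip_force: 0.0
318 208
[0.51157115 0.21547551 0.032     ] [0.52671284 0.22689655 0.04      ] -142.973589267677
center collar [0.52671284 0.22689655 0.04      ]
tcp [ 0.5058 -0.2343  0.2861] yaw 1.6220 shift/40mm [11.559 -0.68   0.143] j6 0.94
```

View pics/w4.png

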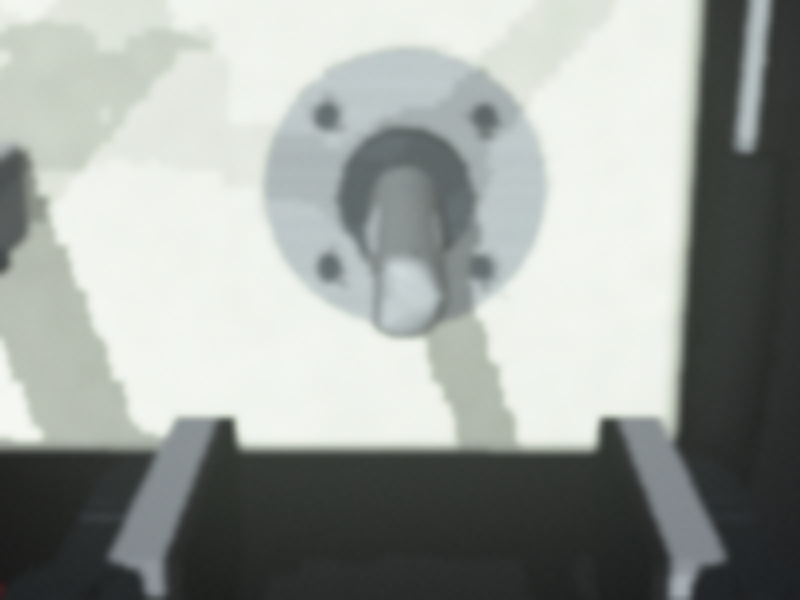

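The flat is the vertical edge at (377,260–330), facing the key on the left, and it stayed put after release. The shaft centre agrees with (0.505, -0.235). On to the hub.

```bash
python3 -m handwheel '{"deltas":[[0.2,0.95,0.09,0,0],[0.2,0.95,0.09,0,0],[0.2,0.95,0.09,0,0],[0.2,0.95,0.09,0,0],[0.2,0.95,0.09,0,0],[0.2,0.95,0.09,0,0],[0.2,0.95,0.09,0,0],[0.2,0.95,0.1,0,0],[0.2,0.95,0.1,0.2,0],[0.2,0.95,0.1,0.2,0],[0.2,0.95,0.1,0.2,0],[0.2,0.95,0.1,0.2,0],[0.2,0,0,0,-1],[0.2,0,0,0,-1],[0.2,0,0,0,-1],[0.2,0,0,0,-1],[0.2,0,0,0,-1],[0.2,0,0,0,-1],[0.2,0,0,0,-1],[0.2,0,0,0,-1]]}' && python3 -m handwheel '{"deltas":[[0.2,0,0,0,-1],[0.2,0,0,0,-1],[0.2,0,0,0,-1],[0.2,0,0,0,-1],[0.2,0,0,0,-0.4],[0.2,0,0,0,0],[0.2,0,0,0,0]]}'
python3 - <<'E'
from h import *
c=optics.read_camera("wrist"); np.savez("pics/w5.npz",**c); togo([.527,.227,.1],3.79)
u,v=proj(c,[.527,.227,.03]).round().astype(int); a=c["frame"][max(v-75,0):v+75,max(u-100,0):u+100]
print(u,v,max(v-75,0),max(u-100,0)); cv2.imwrite("pics/w5.png",cv2.resize(a,None,fx=4,fy=4,interpolation=2)[:,:,::-1])
P=cloud(c); k=(abs(P[...,2]-.04)<.005)&(np.hypot(P[...,0]-.527,P[...,1]-.227)<.04); print(k.sum(),P[k].mean(0))
E
```

```text
clock: 10.35
tcp_pos: [0.5266, 0.2232, 0.2519]
orientation: [-0.001, 0.059, 0.998, -0.001]
wrist_force: [0.7, 0.8, -0.2]
finger_gap: 0.0512
grip_force: 0.0
clock: 11.22
tcp_pos: [0.527, 0.2233, 0.2529]
orientation: [-0.001, -0.316, 0.949, 0.0]
wrist_force: [0.6, 0.2, -0.4]
finger_gap: 0.051
grip_force: 0.0
tcp [0.5272 0.2234 0.2532] yaw -2.4981 shift/40mm [-0.055  0.074  3.829] j6 -0.38
turn/10deg -0.028
326 184 109 226
898 [0.52825141 0.2265462  0.03914427]
```

View pics/w5.png

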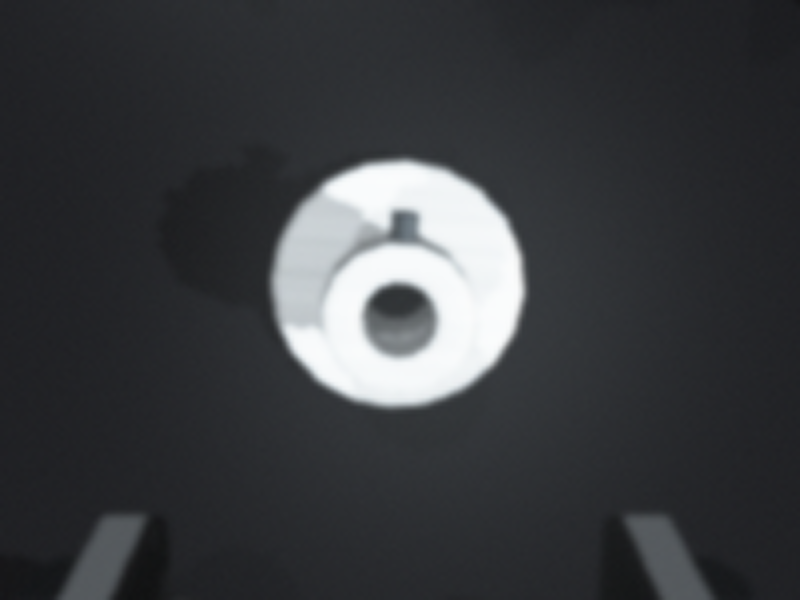

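The crop shows the right hub: bore centre (400,319), collar spanning x 323–476, screw tip at (404,212) pointing up (tool +x). Computing metrics.

```bash
python3 - <<'E'
from h import *
c=dict(np.load("pics/w5.npz")); g=lambda u,v,z: ray(c,226+u/4,109+v/4,z)
b=g(400,319,.04); s=g(404,212,.0345); s2=g(404,226,.0355); fl=g(398,284,.005)
print("bore",b,"flange",fl,"screw r",np.linalg.norm((s-b)[:2]))
P=cloud(c); k=(abs(P[...,2]-.04)<.005)&(np.hypot(P[...,0]-.527,P[...,1]-.227)<.04); print(np.percentile(P[k][:,2],[10,50,90]))
a=np.arctan2(*(s-b)[1::-1]); print("screw dir",a, a+2*np.pi)
togo([b[0],b[1],.031+.054],a)
E
```

```text
bore [0.52830483 0.22812323 0.04      ] flange [0.52811707 0.2278879  0.005     ] screw r 0.02373375450725873
[0.03792829 0.039326   0.0403084 ]
screw dir -2.5348408839206336 3.7483444232589527
tcp [0.5272 0.2234 0.2532] yaw -2.4981 shift/40mm [-0.099  0.076  4.204] j6 -0.38
turn/10deg 0.210
```

```bash
python3 -m handwheel '{"deltas":[[0.5,-0.1,0.08,0,0.21],[0.5,0,0,0.8,0],[0.5,0,0,0.8,0],[0.5,0,0,0.8,0],[0.5,0,0,0.8,0],[0.5,0,0,0.5,0],[0.5,0,0,0.3,0],[0.5,0,0,0.25,0],[0.5,0,0,0,0],[-1,0,0,0,0],[-1,0,0,0,0],[-1,0,0,0,0],[-1,0,0,0,0],[-1,0,0,0,0],[-1,0,0,0,0]]}' 40
python3 - <<'E'
from h import *
togo([.5282,.228,.085],-2.535)
c=optics.read_camera("wrist"); np.savez("pics/w6.npz",**c); cv2.imwrite("pics/w6.png",c["frame"][:,:,::-1])
E
```

```text
clock: 13.15
tcp_pos: [0.5294, 0.2286, 0.0849]
orientation: [0.001, -0.299, 0.954, 0.0]
wrist_force: [-1.0, 0.0, 6.2]
finger_gap: 0.0341
grip_force: 40.9
tcp [0.5294 0.2286 0.0849] yaw -2.5338 shift/40mm [ 0.033  0.004 -0.003] j6 -0.34
turn/10deg 0.007
```

View pics/w6.png

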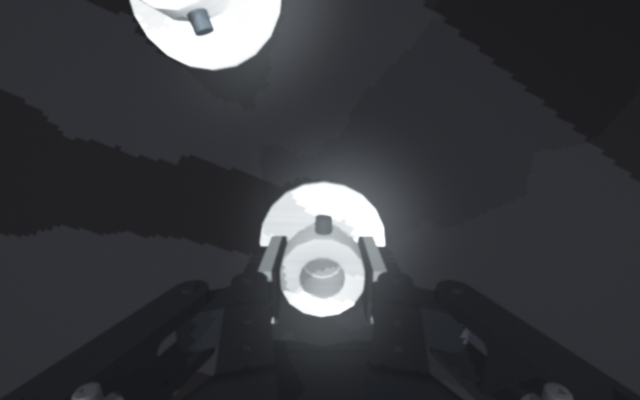

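The hub is gripped: bore at (322,277), screw at (323,222) pointing straight along tool +x, clear of the pads. The other hub is at (210,20). Lift, then compute the offset in the hand.

```bash
python3 -m handwheel '{"deltas":[[-1,0,0,-0.3,0],[-1,0,0,-0.7,0],[-1,0,0,-0.9,0],[-1,0,0,-0.9,0],[-1,0,0,-0.9,0],[-1,0,0,-0.9,0],[-1,0,0,-0.4,0],[-1,0,0,0,0],[-1,0,0,0,0]]}' 50
cat > hub.py <<'E'
from h import *
def hub_in_hand(c,show=None):
    t,M=tool(); P=cloud(c); L=(P-t)@M   # tool frame
    top=np.nanmedian(L[(abs(L[...,1])<.016)&(abs(L[...,0])<.018)&(L[...,2]>.03)&(L[...,2]<.055)][:,2])
    # collar outline on the top plane: bright ring; bore: darker blob inside
    return t,M,top
E
python3 - <<'E'
from hub import *
for n in (6,7):
    if n==7: c=optics.read_camera("wrist"); np.savez("pics/w7.npz",**c)
    else: c=dict(np.load("pics/w6.npz"))
    C=rot(c["attitude"]); 
    g=cv2.GaussianBlur(cv2.cvtColor(c["frame"],cv2.COLOR_RGB2GRAY),(3,3),0)[255:300,295:350]
    _,b=cv2.threshold(g,0,255,cv2.THRESH_BINARY_INV+cv2.THRESH_OTSU)
    cn=cv2.findContours(b,cv2.RETR_LIST,cv2.CHAIN_APPROX_NONE)[0]
    for k in cn:
        if 150<cv2.contourArea(k)<1500:
            (x,y),(w,h),a=cv2.fitEllipse(k); print(n,"ellipse",x+295,y+255,w,h)
    t,M,top=hub_in_hand(c); print(n,"top depth in tool z",top)
p=c["frame"][170:330,220:430]; cv2.imwrite("pics/w7.png",cv2.resize(p,None,fx=3.5,fy=3.5,interpolation=2)[:,:,::-1])
togo([.505,-.235,.275],np.pi+.047)
E
```

```text
clock: 14.32
tcp_pos: [0.528, 0.2282, 0.2821]
orientation: [-0.001, -0.299, 0.954, -0.0]
wrist_force: [-0.5, 0.8, -2.2]
finger_gap: 0.0341
grip_force: 50.4
6 ellipse 321.44982528686523 276.7969379425049 38.32633590698242 45.4868278503418
6 top depth in tool z nan
7 ellipse 321.48295402526855 276.4226188659668 39.340763092041016 46.76605224609375
7 top depth in tool z 0.04555035822060668
tcp [0.5279 0.2282 0.2819] yaw -2.5338 shift/40mm [ 7.082 -9.179  0.187] j6 -0.34
turn/10deg 3.213
  return np.nanmean(a, axis, out=out, keepdims=keepdims)
```

View pics/w7.png

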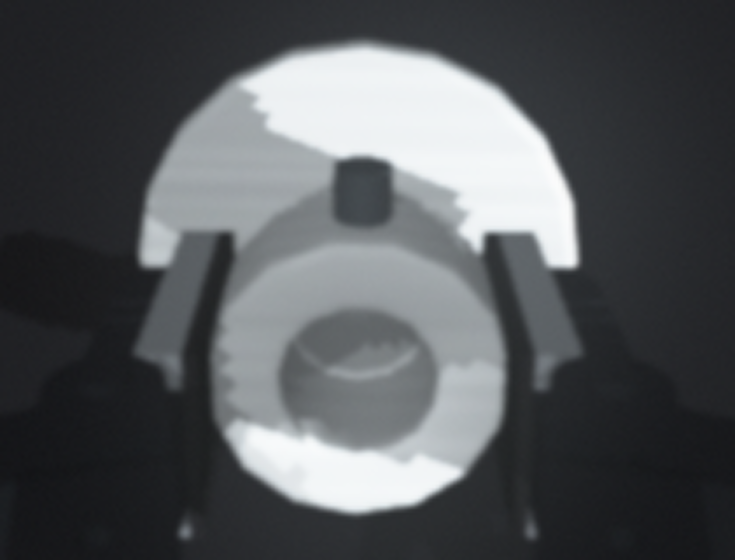

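The bore rim is centred at crop (358,379) and the screw at (362,190), so the hub is upright and lined up with tool x within about 1°. It sits about 2 mm toward tool +x of the TCP. Carry it over the shaft.

```bash
python3 -m handwheel '{"deltas":[[-1,0,0,0,0.8],[-1,0,0,0,0.8],[-1,0,0,0,0.8],[-1,0,0,0,0.8],[-1,0.08,-0.6,0,0],[-1,0.08,-0.85,0,0],[-1,0.08,-0.85,0,0],[-1,0.08,-0.85,0,0],[-1,0.08,-0.85,0,0],[-1,0.08,-0.85,0,0],[-1,0.08,-0.85,0,0],[-1,0.08,-0.85,0,0],[-1,0.08,-0.85,0,0],[-1,0.08,-0.85,0,0],[-1,0.08,-0.85,0,0],[-1,0.08,-0.85,0,0],[-1,0.08,-0.85,0,0],[-1,0.08,-0.76,0,0],[-1,0,0,0,0],[-1,0,0,0,0]]}'
python3 - <<'E'
from h import *
togo([.5067,-.2355,.25],np.pi+.047)
s=optics.read_camera("scene"); P=cloud(s)
def lst(n,m): print(n,m.sum(),P[m].mean(0).round(4),P[m].min(0).round(4),P[m].max(0).round(4))
near=(np.hypot(P[...,0]-.506,P[...,1]+.235)<.045)
lst("shaft",near&(P[...,2]>.1)&(P[...,2]<.148)); lst("shafttop",near&(P[...,2]>.142)&(P[...,2]<.148))
lst("hub flange",near&(P[...,2]>.185)&(P[...,2]<.206)); 
np.savez("pics/s8.npz",**s)
E
```

```text
clock: 16.88
tcp_pos: [0.5062, -0.2351, 0.2827]
orientation: [-0.001, -0.025, 1.0, 0.001]
wrist_force: [-1.2, 1.1, -2.7]
finger_gap: 0.0341
grip_force: 50.6
tcp [ 0.5062 -0.2351  0.2827] yaw -3.0926 shift/40mm [-0.014 -0.012  0.817] j6 -0.63
turn/10deg 0.012
shaft 78 [ 0.5081 -0.2299  0.1273] [ 0.4992 -0.239   0.1001] [ 0.5138 -0.2236  0.1465]
shafttop 18 [ 0.5062 -0.2314  0.1445] [ 0.4998 -0.238   0.1425] [ 0.5131 -0.2236  0.1465]
hub flange 193 [ 0.519  -0.2271  0.2026] [ 0.486  -0.2626  0.1953] [ 0.5371 -0.2016  0.206 ]
```

The scene camera puts hub and shaft within about 1 mm of each other. Descend gently to the shaft top and check the force.

```bash
python3 -m handwheel '{"deltas":[[-1,-0.01,-0.01,0.4,0],[-1,0,0,0.5,0],[-1,0,0,0.2,0],[-1,0,0,0.1,0],[-1,0,0,0.1,0],[-1,0,0,0.08,0],[-1,0,0,0.08,0],[-1,0,0,0.08,0],[-1,0,0,0,0],[-1,0,0,0,0]]}'; python3 -c "
from h import *
togo([.5067,-.2355,.175],np.pi+.047)"
```

```text
clock: 18.18
tcp_pos: [0.5068, -0.2354, 0.222]
orientation: [-0.0, -0.025, 1.0, 0.001]
wrist_force: [-1.6, 4.7, -0.2]
finger_gap: 0.0335
grip_force: 50.7
tcp [ 0.5068 -0.2354  0.222 ] yaw -3.0921 shift/40mm [ 1.000e-03 -4.000e-03  1.174e+00] j6 -0.63
turn/10deg 0.014
```

It has threaded (no axial block) with a slight +y push, so I'll ease that way and go down to working height.

```bash
python3 -m handwheel '{"deltas":[[-1,0,0.02,0,0],[-1,0,0,0.1,0],[-1,0,0,0.1,0],[-1,0,0,0.15,0],[-1,0,0,0.15,0],[-1,0,0,0.2,0],[-1,0,0,0.2,0],[-1,0,0,0.15,0],[-1,0,0,0.1,0],[-1,0,0,0.02,0],[-1,0,0,0,0],[-1,0,0,0,0],[-1,0,0,0,0]]}'; python3 - <<'E'
from h import *
togo([.5067,-.2355,.175],np.pi+.047)
# in-hand + shaft top seen by wrist and scene cameras
s=optics.read_camera("scene"); w=optics.read_camera("wrist"); np.savez("pics/s9.npz",**s); np.savez("pics/w9.npz",**w)
for n,c,zs in(("scene",s,(.09,.1)),("wrist",w,(.092,.1))):
    P=cloud(c); r=np.hypot(P[...,0]-.505,P[...,1]+.235)
    for lab,m in(("shaft top",(r<.015)&(P[...,2]>.139)&(P[...,2]<.15)),("collar top",(r<.022)&(P[...,2]>.122)&(P[...,2]<.135)),("flange",(r<.04)&(P[...,2]>.088)&(P[...,2]<.102))):
        print(n,lab,m.sum(),P[m].mean(0).round(4) if m.any() else "",np.percentile(P[m][:,2],[10,50,90]).round(4) if m.any() else "")
E
```

```text
clock: 19.8
tcp_pos: [0.5066, -0.2351, 0.175]
orientation: [-0.001, -0.025, 1.0, 0.0]
wrist_force: [-4.0, 2.8, -1.7]
finger_gap: 0.0342
grip_force: 50.8
tcp [ 0.5066 -0.2351  0.175 ] yaw -3.0924 shift/40mm [-0.001 -0.011  0.   ] j6 -0.63
turn/10deg 0.012
scene shaft top 16 [ 0.5089 -0.2339  0.1429] [0.1401 0.1429 0.1462]
scene collar top 80 [ 0.5137 -0.2368  0.1289] [0.125  0.1291 0.1327]
scene flange 184 [ 0.52   -0.2279  0.095 ] [0.092  0.0949 0.0981]
wrist shaft top 1350 [ 0.5042 -0.2349  0.1436] [0.1414 0.1439 0.145 ]
wrist collar top 4820 [ 0.5003 -0.2359  0.129 ] [0.1252 0.1294 0.1309]
wrist flange 4758 [ 0.4889 -0.2365  0.0956] [0.0947 0.0956 0.0964]
```

```bash
python3 - <<'E'
from h import *
w=dict(np.load("pics/w9.npz")); P=cloud(w); r=np.hypot(P[...,0]-.505,P[...,1]+.235)
m=(r<.013)&(P[...,2]>.1405); p=P[m]
print(p.min(0),p.max(0))
# flat boundary: smallest x per y bin (drive frame, yaw .047)
R2=np.array([[np.cos(.047),np.sin(.047)],[-np.sin(.047),np.cos(.047)]])
q=(p[:,:2]-[.505,-.235])@R2.T*1e3
for y in range(-7,8):
    k=abs(q[:,1]-y)<.5
    if k.sum()>5: print(y,k.sum(),np.percentile(q[k,0],[3,97]).round(1))
g=w["frame"].astype(int); 
t,M=tool(); dark=(g.max(-1)<110)&(abs(P[...,2]-.1235)<.007)&(np.hypot(P[...,0]-.505,P[...,1]+.235)>.018)&(np.hypot(P[...,0]-.505,P[...,1]+.235)<.028)&(P[...,0]<.495)
print("screw",dark.sum(),np.median((P[dark][:,:2]-[.505,-.235])@R2.T*1e3,0),np.median(P[dark][:,2]))
E
```

```text
[ 0.49464363 -0.24617131  0.14053371] [ 0.51293899 -0.22425113  0.19390455]
-7 311 [-9.3  1.6]
-6 307 [-9.2  1.9]
-5 339 [-9.3  3.1]
-4 341 [-9.2  3.8]
-3 340 [-9.3  4.1]
-2 318 [-9.1  4.3]
-1 309 [-9.2  5.3]
0 363 [-9.3  4.8]
1 340 [-9.3  5.1]
2 341 [-9.4  4.1]
3 316 [-9.3  4.8]
4 342 [-9.3  4.2]
5 345 [-9.3  3.4]
6 327 [-9.3  2.3]
7 314 [-9.4  2.2]
screw 155 [-21.84223494  -0.89705974] 0.12439882992468984
```

```bash
python3 - <<'E'
from h import *
w=dict(np.load("pics/w9.npz")); P=cloud(w)
R2=np.array([[np.cos(.047),np.sin(.047)],[-np.sin(.047),np.cos(.047)]])
q=(P[...,:2]-[.505,-.235])@R2.T*1e3; m=(np.hypot(q[...,0],q[...,1])<11)&(P[...,2]>.1415)&(P[...,2]<.147)
n,l,st,ce=cv2.connectedComponentsWithStats(m.astype(np.uint8)); i=1+np.argmax(st[1:,4]); m=l==i; print(st[i],m.sum())
Q=q[m]; h=cv2.convexHull(Q.astype(np.float32))[:,0]
e=np.roll(h,-1,0)-h; L=np.hypot(*e.T)
for j in np.argsort(-L)[:5]: print(h[j].round(1),np.roll(h,-1,0)[j].round(1),L[j].round(1))
for y in range(-7,8,2):
    k=abs(Q[:,1]-y)<.7
    if k.sum()>3: print(y,np.percentile(Q[k,0],[3,97]).round(1))
cam=rot(w["attitude"]); rows=np.where(m.any(1))[0]; print([(r,np.where(m[r])[0].min(),np.where(m[r])[0].max()) for r in rows[::6]])
E
```

```text
[ 302  281   44   34 1205] 1205
[-5.5  3.2] [-5.8 -3. ] 6.1
[ 7.8 -2.6] [7.8 1.5] 4.1
[7.8 1.5] [6.6 5.2] 3.9
[-5.   6.4] [-5.5  3.2] 3.3
[-5.8 -3. ] [-5.3 -5.8] 2.9
-7 [-3.8  3.7]
-5 [-5.2  5.4]
-3 [-5.3  6. ]
-1 [-5.3  6.3]
1 [-5.   6.8]
3 [-5.   5.8]
5 [-4.9  5.3]
7 [-4.7  3.5]
[(np.int64(281), np.int64(311), np.int64(324)), (np.int64(287), np.int64(305), np.int64(344)), (np.int64(293), np.int64(302), np.int64(345)), (np.int64(299), np.int64(303), np.int64(345)), (np.int64(305), np.int64(305), np.int64(342)), (np.int64(311), np.int64(312), np.int64(336))]
```

The flat is at x = -5 mm in the drive frame, square within about 0.04 rad. The screw is within 0.05 rad of the key direction, at about 0.122 m. Hand in.

```bash
python3 -c "
from workcell import hand_in
print(hand_in())"
```

```text
the job is handed in; nothing more can be done
None
```

I turned the shaft so its flat faces the hex key and handed the job in with the hub held on the shaft; by the last camera measurements the flat is within about 0.04 rad, the screw within about 0.05 rad of the key and at its height. The clock read about 20 s, and no verdict came back.

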